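# Fit the moulded lid on the cement pot and hold it half-way to the lock

### The arm

A 6-joint arm with a two-finger parallel gripper is mounted at the origin on the work surface. World frame = base frame: x ahead of the robot, y to its left, z up, the work surface at z = 0. Lengths are in m, angles in rad, forces in N, time in s.
With the tool pointing down it reaches from about 0.275 to 0.85 m from the base axis. Payload 19 kg.
Tool frame: the origin (TCP) lies at the very end of the fingers, on their centre line; the grasp point (between the pads) lies 19 mm behind it (arm.tcp_to_grasp is the distance from the TCP to the grasp point, in m); z points along the fingers, y is the line along which they close (so a half turn about z gives the same grasp; the last joint's range is limited). The gripper opens to 85 mm and grips with 20 to 120 N. Pads are 22 mm wide; open, the fingers measure 114 mm over their backs; the gripper's body (76 mm by 85 mm) begins 54 mm behind the grasp point. The pads swing forward as they close: fully open they stand 13 mm farther back than shut.
Start: joints at [-1.356, 0.15, 1.437, -0, 1.554, -0.134], TCP at [0.196, -0.54, 0.231] pointing down, gripper open.
Joint ranges: [-2.8, 2.8], [-0.68, 2.1], [0.12, 2.68], [-1.39, 4.53], [0.16, 2.79], [-2.81, 2.81]. Speed limits (rad/s): [1.89, 1.89, 2.22, 3.01, 3.01, 3.01].

### API

Orientations are given as [roll, pitch, yaw] about the fixed x, y, z axes, in that order (R = Rz(yaw) Ry(pitch) Rx(roll)).
In Python, from cell import arm gives the robot as it stands.
- The arm moves only by the tool step_arm, never from a script. Its argument "steps" is one flat list of numbers, 7 for each row, row after row: the shift along the tool's x, y, z in cm, then the turn, a rotation vector about the tool's x, y, z in rad, then the opening in per cent of the stroke, from 0 (shut) to 100 (fully open). In form: [tx, ty, tz, ax, ay, az, claw, tx, ty, tz, ax, ay, az, claw, ...]. A call has 1 to 8 rows; each row shifts and turns the commanded pose from where the row before left it, along the tool's axes as they then stand; what a row does not reach is not made up. A row lasts 1/10 s, in which the tool goes at most 50 mm and 8.59 degrees, less where a joint would pass 70% of its speed; a pose out of reach is approached as far as the arm can. A call with a gripper value outside its range is refused whole. The fingers move at their own pace and stop on an object; "squeeze" is the grip in N (left out, the last holds). Time passes only in rows, so rows that do not move let the fingers close. It gives the time, the measured TCP pose, the force, the opening and the grip force at its end, in the units of the state.
- arm.sense(): the state, without advancing time (a new reading comes with each control period).
- arm.get_image(name): name is "scene" or "top"; returns a dict with "color" (480x640x3 uint8, red, green, blue), "K" (3x3 intrinsics, pixels), "T" (4x4, takes a point from camera to world coordinates). Camera axes: x right, y down, z forward; pixel columns grow to the right and rows downward; lengths in m; the calibration is good to about 2 mm. A picture is of the moment at which its call begins. There is no depth.
- arm.job_done(): hands the job in; it is judged then, once.
The state is a dict: "time_s": time; "joint_pos": joint angles; "qd": joint speeds; "joint_torque": joint torques, N m; "ee_pos": TCP position; "eef_rot": TCP orientation; "contact_force": force on the tool from outside, world axes, zero at the start; "wrist_torque": the same for the moment, N m; "grip_width": finger opening in m; "grasp_force": force on a finger pad.
Only numpy, scipy, OpenCV 4.12 (cv2) and the standard library are available. Lean on these libraries where they do the work, as an engineer would, in place of code of your own. Each camera call takes 0.05 s, during which the arm holds its last target. There are 200 camera calls.

### The job

Lift the newly moulded bayonet lid out of the open mould and set it on the cement pot, its two lugs down through the notches in the mouth and its flange fully home on the rim. Then turn it clockwise (seen from above) against the pot's spring until its bar points at the single tall rib half-way to the lock, never going on into the lock click. Finish while still gripping the lid there, since it springs back if let go, and leave the other things on the bench where they are.

Things in the scene. Friction and masses are not known exactly. Their poses are not given: they have to be found in the camera images.
- lid: Grey bayonet lid, 0.15 kg, 51 mm tall: plug 54 mm across (48 at its underside) to 16 mm up, flange 86 mm across at 16-21 mm, upright grip bar 50 long x 16 thick at 21-51 mm. Two lugs, 11 wide, 6 tall, stick out from the plug's foot under the bar's ends to 34.5 mm from the axis. Origin: centre of the plug's underside; z up, x along bar. Half a turn makes no difference. Starts upright in the mould.
- mould: Open mould half, fixed: square aluminium block 120 x 120 mm, 40 mm tall, four corner pins 10 mm taller. Round cavity 76 mm across, with a step 92 mm across and 6 mm deep at the top in which the lid's flange rests, 34 mm above the bench, bar standing clear above. Origin: centre of the underside; z up.
- pot: Steel pot, fixed, 92 mm across, rim 80 mm above the bench, on a 120 mm square plate. Mouth 60 mm across with a ledge 8 mm thick; two notches, 18 mm wide, out to 38 mm from the axis, at the pot's +x and -x. Lid home: flange on the rim, lid origin 64 mm up, lugs just under the ledge, free to turn clockwise only. Origin: centre of the underside, on the axis; z up, x toward a notch.
- half_rib (a point): Top of one of the two tall ribs, half a turn apart (5 mm wide, 34 mm tall) on the pot's outside: the half-way mark, 0.70 rad clockwise from a notch, 50 mm from the axis. The lid's bar points at both when half-way.
- lock_ribs (a point): Between a pair of short ribs (12 mm tall) on the pot's outside, the lock mark, 1.34 rad clockwise from a notch; a like pair is half a turn on. Sprung click balls inside begin to resist the lugs at about 1.05 rad of lid turn.
- shutter (a joint): Spring-returned shutter in the pot, rad: 0 at rest, growing clockwise seen from above. The lid's lugs carry it after about 0.13 rad of free lid turn, so shutter = lid turn from the notch - 0.13: half-way about 0.57, click reached at about 0.92. The spring resists with 0.05 N m at first, 0.11 half-way, and carries the lid back when let go.
- jar: Bystander: small white jar with a black cap, 48 mm in diameter, 65 mm tall, standing between mould and pot. Origin: centre of the underside.
- hammer: Bystander: hammer with dark wooden handle and brass head, 240 mm long, lying across the far side. Origin: underside, mid-length.
- awl: Bystander: driver with a wooden handle, 150 mm long, lying near the robot. Origin: underside, mid-length.
- rivet_bowl: Bystander: aluminium bowl 84 mm across, 35 mm tall. Origin: centre of the underside.
- tape_ring: Bystander: grey ring 64 mm across, 20 mm tall. Origin: centre of the underside.
- bone_folder: Bystander: flat white bar 130 x 24 x 8 mm. Origin: centre of the underside.
There are look-alikes about, which are no part of the job. What is shaped like the mould but orange is not meant.

How it is judged:
On the way, in this order (a step that is already met when the one before it is completed fails the run):
1. the lid is lifted clear of the mould, held by the fingers (z of lid in the frame of mould above 0.05 m and contact force between lid and the fingers above 1 N and contact force between lid and mould below 0.1 N), for 0.2 s.
2. the lid is home on the pot, its lugs through the notches and not yet turned (z of lid in the frame of pot below 0.068 m and horizontal distance between lid and pot below 0.006 m and angle between the x axis of lid and the x axis of pot, either way round below 0.3 rad and angle between lid's own z axis and vertical below 0.1 rad), for 0.1 s.
3. the lid, home on the pot, has turned the shutter towards the half-way mark (z of lid in the frame of pot below 0.068 m and horizontal distance between lid and pot below 0.006 m and value of joint shutter above 0.2 rad), for 0.1 s.
At the end, for the whole second after the job is handed in: The fingers still grip the lid (over 2 N); it is home on the pot (origin under 68 mm above the pot's underside, within 6 mm of its axis, tilted under 0.1 rad), its bar within 0.17 rad of the half-way rib, the shutter turned by it to between 0.36 and 0.80 rad and at rest (z of lid in the frame of pot below 0.068 m and horizontal distance between lid and pot below 0.006 m and angle between the x axis of lid and the x axis of pot, either way round between 0.53 and 0.87 rad and value of joint shutter between 0.36 and 0.8 rad and velocity of joint shutter between -0.05 and 0.05 rad/s and angle between lid's own z axis and vertical below 0.1 rad and contact force between lid and the fingers above 2 N); the arm keeps its last pose, push and grip.
It fails at once if the lid was turned into the lock click (value of joint shutter above 0.98 rad).
It fails at once if a bystander was moved more than 30 mm (distance of any of jar, hammer, awl, rivet_bowl, tape_ring, bone_folder from where it was at the start of the episode above 0.03 m).
It also fails if it takes over 43 s, if anything falls off the work surface, if the arm or the gripper's body presses on something with over 40 N, if the wrist force passes 120 N, or if a joint passes its speed limit or range.

## Working session

There is one attempt and no reset: what is moved stays moved. The work goes in short steps, Python scripts to look and compute and a tool call to move; the robot and the scene stay as the last step left them, time stands still between calls to the robot, and variables do not carry over. Pictures are saved under pics/ and viewed, at most 10 in all, crops included, and the job is handed in when it is done.

Besides the shell and the picture viewer there is one more tool, called after "Call:" as name(argument=value, ...), one argument or row to a line, values as JSON. step_arm: Moves the arm, as the interface text tells. Its arguments: {"type":"object","properties":{"steps":{"type":"array"},"squeeze":{"type":"number"}},"required":["steps"]}

```bash
mkdir -p pics; ls; python3 - <<'E'
from cell import arm
import cv2
print(arm.sense())
for n in("scene","top"):
    i=arm.get_image(n);cv2.imwrite(f"pics/{n}0.png",i["color"][:,:,::-1]);print(i["K"],i["T"])
E
```

```text
pics
{'time_s': 0.0, 'joint_pos': array([-1.35601104e+00,  1.50970086e-01,  1.43802710e+00,  3.22362085e-06,
        1.55379878e+00, -1.34024093e-01]), 'qd': array([-1.82554170e-03, -6.19992952e-04,  1.13912361e-03, -1.64617171e-03,
        5.58460291e-05,  9.44230140e-04]), 'joint_torque': array([-1.55831312e-03, -7.13057828e+01, -5.70865059e+01, -3.41692430e-04,
        8.99539387e-03,  7.55692383e-06]), 'ee_pos': array([ 0.19643923, -0.54014131,  0.23068648]), 'eef_rot': array([-3.14040056e+00, -1.63984991e-04,  3.48809222e-01]), 'contact_force': array([ 0.79179151,  0.00823984, -0.54168088]), 'wrist_torque': array([-0.05684287, -0.01551882,  0.02805582]), 'grasp_force': 0.0, 'grip_width': 0.08538210096561613}
[[538.39059411   0.         315.96631634]
 [  0.         538.39059411 240.01072097]
 [  0.           0.           1.        ]] [[-0.35802067  0.78055918 -0.51239494  1.21611151]
 [ 0.93371172  0.3004133  -0.19476722  0.22906766]
 [ 0.00190291 -0.54815985 -0.83637142  1.17458123]
 [ 0.          0.          0.          1.        ]]
[[559.8305233    0.         330.83582123]
 [  0.         559.8305233  244.22168655]
 [  0.           0.           1.        ]] [[ 4.83286857e-03 -9.97497582e-01  7.05352257e-02  4.63961924e-01]
 [-9.99982151e-01 -5.06859622e-03 -3.16338624e-03 -3.89592484e-04]
 [ 3.51298470e-03 -7.05186785e-02 -9.97504273e-01  1.26216141e+00]
 [ 0.00000000e+00  0.00000000e+00  0.00000000e+00  1.00000000e+00]]
```

View pics/top0.png

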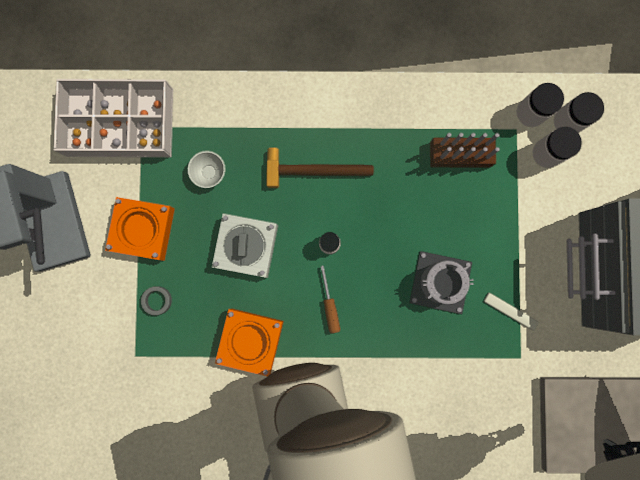

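View pics/scene0.png

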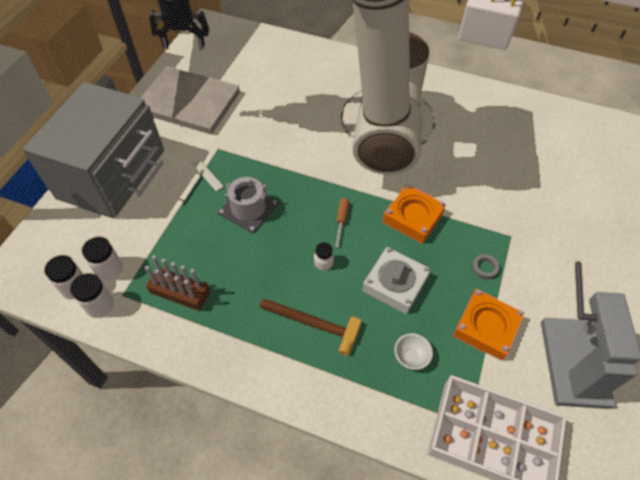

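The top view has three mould-shaped blocks: aluminium at (244,246) with the grey lid in it, and orange at (140,229) and (248,341), both empty. The aluminium one is meant, since it isn't orange and holds the lid. The pot is at (444,283) and the jar at (330,243). I'll confirm this in one enlarged crop.

```bash
python3 - <<'E'
import cv2,numpy as np
i=cv2.imread("pics/top0.png");f=lambda a:cv2.resize(a,None,fx=5,fy=5,interpolation=cv2.INTER_CUBIC)
s=cv2.imread("pics/scene0.png")
a=np.hstack([f(i[206:286,205:285]),f(i[243:323,404:484])])
cv2.imwrite("pics/crop1.png",a)
E
```

```text
(no output)
```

View pics/crop1.png

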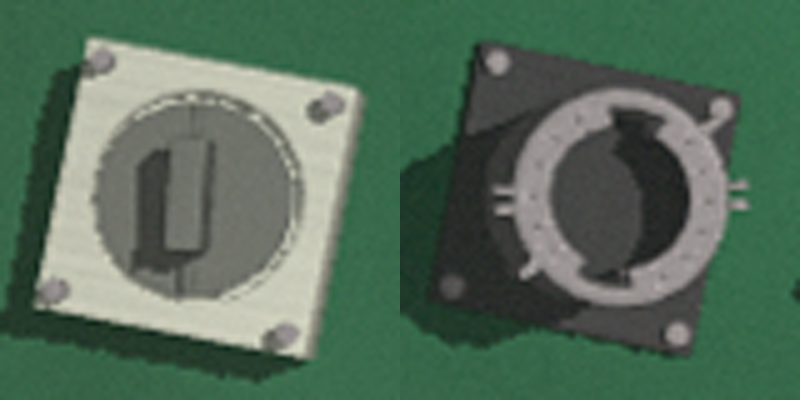

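The crop confirms it. The left block is the aluminium mould with four pins, holding the grey lid: flange centre at crop (193,197), bar axis from (193,115) to (180,277). The right one is the pot: rim centre at crop (621,197), notches at (637,120) and (607,275), tall ribs at (718,120) and (528,272). Next I'll back-project these points and overlay the model in both cameras to check them.

```bash
cat >h.py <<'E'
import numpy as np,cv2
from cell import arm
def bp(im,uv,z):
    d=im["T"][:3,:3]@np.linalg.solve(im["K"],[uv[0],uv[1],1]);o=im["T"][:3,3]
    return o+d*(z-o[2])/d[2]
def pr(im,P):
    P=np.atleast_2d(P);c=(P-im["T"][:3,3])@im["T"][:3,:3];q=c@im["K"].T;return q[:,:2]/q[:,2:]
def circ(c,r,z,n=60):
    t=np.linspace(0,2*np.pi,n);return np.c_[c[0]+r*np.cos(t),c[1]+r*np.sin(t),0*t+z]
def rect(c,yaw,lx,ly,z):
    p=np.array([[1,1],[1,-1],[-1,-1],[-1,1],[1,1]])*[lx/2,ly/2];k,s=np.cos(yaw),np.sin(yaw)
    return np.c_[c[0]+k*p[:,0]-s*p[:,1],c[1]+s*p[:,0]+k*p[:,1],p[:,0]*0+z]
def crop(im,lines,ctr,h,f=5):
    u,v=np.round(ctr).astype(int);a=cv2.resize(im["color"][v-h:v+h,u-h:u+h,::-1],None,fx=f,fy=f,interpolation=cv2.INTER_CUBIC)
    for L,col in lines:
        q=(pr(im,L)-[u-h,v-h]+.5)*f;cv2.polylines(a,[np.round(q).astype(np.int32)],False,col,1)
    return a
E
cat >m.py <<'E'
from h import *
t=arm.get_image("top");s=arm.get_image("scene")
L=lambda u,v:(204.6+u/5,205.6+v/5); Q=lambda u,v:(403.6+(u-400)/5,242.6+v/5)
lid=bp(t,L(193,197),.039);a=bp(t,L(193,115),.039)-bp(t,L(180,277),.039);ly=np.arctan2(a[1],a[0])
pot=bp(t,Q(621,197),.08)
y=[]
for p,q,o,z in(((637,120),(607,275),0,.076),((718,120),(528,272),.7,.034),((738,194),(505,200),1.34,.012)):
    d=bp(t,Q(*p),z)-bp(t,Q(*q),z);y.append(np.arctan2(d[1],d[0])+o)
py=np.mean(y);print("lid",lid,ly,"pot",pot,py,y)
g=(0,255,0);r=(0,0,255)
ls=[(circ(lid,.043,.039),g),(rect(lid,ly,.05,.016,.069),r)]
e=lambda a,r0,r1,z:np.array([[pot[0]+k*np.cos(a),pot[1]+k*np.sin(a),z] for k in(r0,r1)])
ps=[(circ(pot,.046,.08),g),(circ(pot,.03,.08),r),(e(py,.03,.038,.08),r),(e(py+np.pi,.03,.038,.08),r),(e(py-.7,.046,.054,.034),g),(e(py-.7+np.pi,.046,.054,.034),g)]
rows=[np.hstack([crop(i,ls,pr(i,lid)[0],30),crop(i,ps,pr(i,pot)[0],30)]) for i in(t,s)]
cv2.imwrite("pics/ov1.png",np.vstack(rows))
E
python3 m.py
```

```text
lid [0.54777112 0.18754989 0.039     ] -0.06386972357872571 pot [ 0.46895733 -0.25113219  0.08      ] -0.1999274793230937 [np.float64(-0.20110807774029965), np.float64(-0.19838060492335352), np.float64(-0.20029375530562787)]
```

View pics/ov1.png

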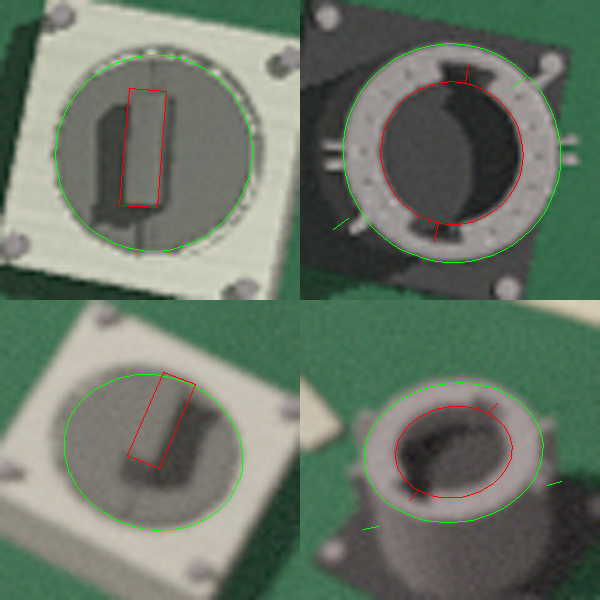

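The overlay fits well in the top view and is within about 1 px in the scene view. The lid is at about (0.548, 0.187) with yaw -0.064, and the pot at about (0.469, -0.251) with notch yaw -0.200. I'll turn the wrist, then go over the lid.

Call:
step_arm(
  steps=[0,0,0,0,0,0.1,60,0,0,0,0,0,0.1,60,0,0,0,0,0,0.1,60,0,0,0,0,0,0.113,60,1.27,-3.12,0,0,0,0,60,1.27,-3.12,0,0,0,0,60,1.27,-3.12,0,0,0,0,60,1.27,-3.12,0,0,0,0,60],
)

```text
time_s: 1.0
ee_pos: [0.2555, -0.4178, 0.2311]
eef_rot: [-3.141, 0.0, -0.065]
contact_force: [-0.3, 0.2, -0.2]
grip_width: 0.0512
grasp_force: 0.0
```

Call:
step_arm(
  steps=[1.27,-3.12,0,0,0,0,60,1.27,-3.12,0,0,0,0,60,1.27,-3.12,0,0,0,0,60,1.27,-3.12,0,0,0,0,60,1.27,-3.12,0,0,0,0,60,1.27,-3.12,0,0,0,0,60,1.27,-3.12,0,0,0,0,60,1.27,-3.12,0,0,0,0,60],
)

```text
time_s: 1.8
ee_pos: [0.3729, -0.1752, 0.2313]
eef_rot: [3.142, -0.0, -0.064]
contact_force: [0.7, -0.5, 0.7]
grip_width: 0.0514
grasp_force: 0.0
```

Call:
step_arm(
  steps=[1.27,-3.12,0,0,0,0,60,1.27,-3.12,0,0,0,0,60,1.27,-3.12,0,0,0,0,60,1.27,-3.12,0,0,0,0,60,1.27,-3.12,0,0,0,0,60,1.27,-3.12,0,0,0,0,60,1.27,-3.12,0,0,0,0,60,1.27,-3.12,0,0,0,0,60],
)

```text
time_s: 2.6
ee_pos: [0.4903, 0.0675, 0.2313]
eef_rot: [-3.142, 0.0, -0.064]
contact_force: [0.6, -0.4, 0.9]
grip_width: 0.0516
grasp_force: 0.0
```

Call:
step_arm(
  steps=[1.25,-3.07,0,0,0,0,60,1.25,-3.07,0,0,0,0,60,1.25,-3.07,0,0,0,0,60,1.25,-3.07,0,0,0,0,60,0,0,4,0,0,0,60,0,0,4,0,0,0,60,0,0,3,0,0,0,60,0,0,0,0,0,0,60],
)

```text
time_s: 3.4
ee_pos: [0.5458, 0.1851, 0.1173]
eef_rot: [3.14, 0.007, -0.064]
contact_force: [-0.5, 0.2, 0.5]
grip_width: 0.0513
grasp_force: 0.0
```

```bash
python3 - <<'E'
from h import *
e=arm.sense()["ee_pos"];print(e)
lid=(.5478,.1875);g=(0,255,0);r=(0,0,255);o=[]
for n in("top","scene"):
    i=arm.get_image(n)
    o.append(crop(i,[(rect(lid,-.064,.05,.016,.069),r)],pr(i,[*lid,.08])[0],40))
cv2.imwrite("pics/near.png",np.hstack(o))
E
```

```text
[0.54577565 0.18508574 0.11729287]
```

View pics/near.png

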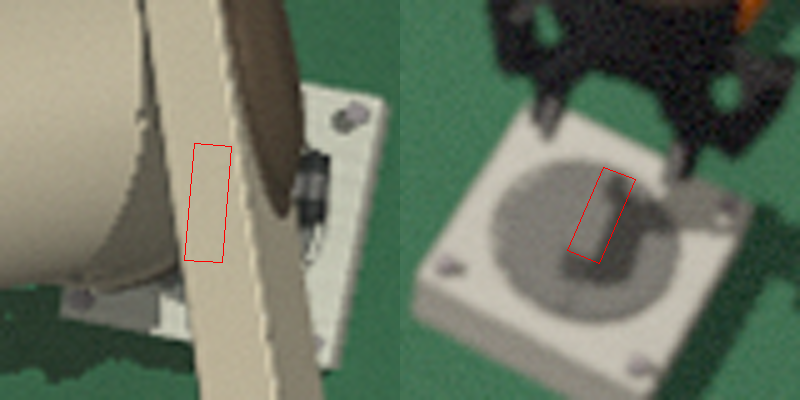

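The scene view shows the two fingers straddling the bar, and the red model outline lies on the bar top around (600,215). I'm going down.

Call:
step_arm(
  steps=[0,0,2.5,0,0,0,60,0,0,2.5,0,0,0,60,0,0,1.5,0,0,0,60,0,0,0,0,0,0,60,0,0,0,0,0,0,60],
)

```text
time_s: 4.0
ee_pos: [0.5485, 0.1856, 0.0579]
eef_rot: [-3.141, -0.001, -0.064]
contact_force: [0.1, -0.1, -0.4]
grip_width: 0.051
grasp_force: 0.0
```

Call:
step_arm(
  steps=[0,0,0.7,0,0,0,60,0,0,0.7,0,0,0,60,0,0,0,0,0,0,5,0,0,0,0,0,0,5,0,0,0,0,0,0,5,0,0,0,0,0,0,5,0,0,0,0,0,0,5,0,0,0,0,0,0,5],
  squeeze=60,
)

```text
time_s: 4.8
ee_pos: [0.548, 0.1855, 0.0427]
eef_rot: [-3.141, -0.001, -0.064]
contact_force: [-0.5, -0.1, 4.4]
grip_width: 0.0151
grasp_force: 59.5
```

Call:
step_arm(
  steps=[0,0,-0.5,0,0,0,5,0,0,-1,0,0,0,5,0,0,-2,0,0,0,5,0,0,-2.5,0,0,0,5,0,0,-2.5,0,0,0,5,0,0,-2.5,0,0,0,5,0,0,-1,0,0,0,5,0,0,0,0,0,0,5],
)

```text
time_s: 5.6
ee_pos: [0.5483, 0.1855, 0.1638]
eef_rot: [-3.141, -0.002, -0.064]
contact_force: [0.6, 0.3, -2.9]
grip_width: 0.0146
grasp_force: 58.8
```

Call:
step_arm(
  steps=[0,0,0,0,0,0.068,5,0,0,0,0,0,0.068,5,0.06,2.9,0,0,0,0,5,0.06,2.9,0,0,0,0,5,0.06,2.9,0,0,0,0,5,0.06,2.9,0,0,0,0,5,0.06,2.9,0,0,0,0,5,0.06,2.9,0,0,0,0,5],
)

```text
time_s: 6.4
ee_pos: [0.5158, 0.0131, 0.1609]
eef_rot: [3.142, 0.002, -0.2]
contact_force: [0.9, -0.7, -1.8]
grip_width: 0.015
grasp_force: 58.9
```

Call:
step_arm(
  steps=[0.06,2.9,0,0,0,0,5,0.06,2.9,0,0,0,0,5,0.06,2.9,0,0,0,0,5,0.06,2.9,0,0,0,0,5,0.06,2.9,0,0,0,0,5,0.06,2.9,0,0,0,0,5,0.06,2.9,0,0,0,0,5,0,0,0,0,0,0,5],
)

```text
time_s: 7.2
ee_pos: [0.4794, -0.1881, 0.1607]
eef_rot: [3.142, 0.002, -0.203]
contact_force: [0.3, 0.7, -2.2]
grip_width: 0.0149
grasp_force: 59.1
```

Call:
step_arm(
  steps=[0.1,2.1,0,0,0,0,5,0.1,2.1,0,0,0,0,5,0,2.1,1,0,0,0,5,0,0,2,0,0,0,5,0,0,1.5,0,0,0,5,0,0,0,0,0,0,5,0,0,0,0,0,0,5],
)

```text
time_s: 7.9
ee_pos: [0.4698, -0.2473, 0.117]
eef_rot: [-3.141, 0.001, -0.2]
contact_force: [0.5, -0.5, -1.4]
grip_width: 0.015
grasp_force: 59.1
```

```bash
cat >v.py <<'E'
import sys
from h import *
st=arm.sense();e=st["ee_pos"];y=st["eef_rot"][2];print(e,y)
pot=(.469,-.2511);g=(0,255,0);r=(0,0,255);o=[];z0=e[2]-.0247
for n in("top","scene"):
    i=arm.get_image(n);cv2.imwrite("pics/raw_%s_%s.png"%(n,sys.argv[1]),i["color"][:,:,::-1])
    o.append(crop(i,[(circ(e,.043,z0+.021),r),(circ(pot,.046,.08),g)],pr(i,[*pot,.09])[0],33,6))
cv2.imwrite("pics/%s.png"%sys.argv[1],np.hstack(o))
E
python3 v.py p1
```

```text
[ 0.46978361 -0.24725928  0.11698209] -0.19989456355135093
```

View pics/p1.png

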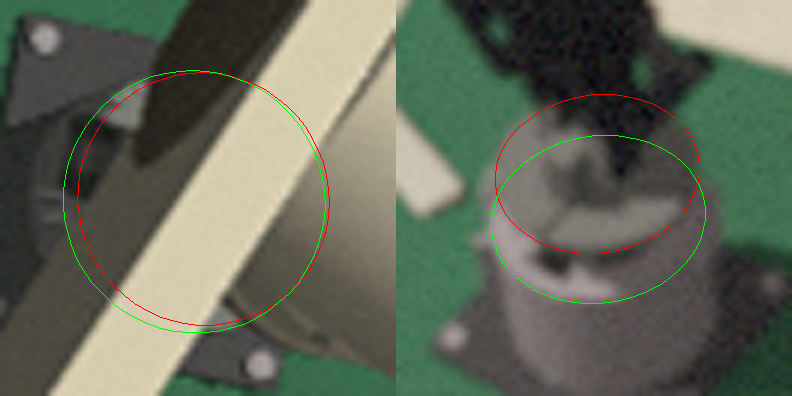

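The scene view shows the lid held level just above the rim, with the flange ellipse at about (597,172) and the pot rim at about (598,218). In both views the lid sits on the +y side of the pot. I'll measure the offset with an edge fit of the ellipses in the scene view.

```bash
cat >fit.py <<'E'
from h import *
from scipy.ndimage import map_coordinates as mc
s=arm.get_image("scene")
def fit(png,c,r,z,cond,w=6):
    I=cv2.GaussianBlur(cv2.imread(png,0).astype(float),(0,0),.7)
    P=circ(c,r,z,120);Po=circ(c,r+.002,z,120);Pi=circ(c,r-.002,z,120)
    d=(P-s["T"][:3,3]); # near side angle selection
    n=(P[:,:2]-c[:2])/r;v=s["T"][:2,3]-c[:2];v/=np.linalg.norm(v);k=n@v>cond
    a,b=pr(s,Po)[k],pr(s,Pi)[k];best=[]
    for dx in np.arange(-w,w+.1,.25):
        for dy in np.arange(-w,w+.1,.25):
            f=lambda q:mc(I,[q[:,1]+dy,q[:,0]+dx],order=1)
            best.append((abs(np.mean(f(b)-f(a))),dx,dy))
    best.sort(reverse=True)
    u=pr(s,[*c[:2],z])[0]
    for q in best[:3]:print(png,q,bp(s,u+q[1:],z)[:2]-c[:2])
fit("pics/scene0.png",np.array([.469,-.2511]),.046,.08,-.2)
fit("pics/scene0.png",np.array([.469,-.2511]),.030,.08,-2,3)
e=arm.sense()["ee_pos"]
for m in(0,.2):fit("pics/raw_scene_p1.png",e,.043,e[2]-.0247+.021,m,4)
fit("pics/raw_scene_p1.png",e,.043,e[2]-.0247+.016,.2,4)
fit("pics/raw_scene_p1.png",np.array([.469,-.2511]),.046,.08,.2)
E
python3 fit.py
```

```text
pics/scene0.png (np.float64(26.372322167044786), np.float64(-0.5), np.float64(-0.25)) [-0.00028192 -0.00155587]
pics/scene0.png (np.float64(26.356981001201778), np.float64(-0.75), np.float64(-0.25)) [-4.96180177e-05 -2.15896390e-03]
pics/scene0.png (np.float64(26.355919978411823), np.float64(-0.5), np.float64(-0.5)) [-0.00102876 -0.00190616]
pics/scene0.png (np.float64(28.781308566567038), np.float64(-0.25), np.float64(-0.75)) [-0.00200853 -0.00165319]
pics/scene0.png (np.float64(28.765037003755772), np.float64(-0.5), np.float64(-0.5)) [-0.00102876 -0.00190616]
pics/scene0.png (np.float64(28.75985453688421), np.float64(-0.25), np.float64(-0.5)) [-0.00126113 -0.00130287]
pics/raw_scene_p1.png (np.float64(11.562534111247057), np.float64(0.5), np.float64(4.0)) [0.01128551 0.00667814]
pics/raw_scene_p1.png (np.float64(11.460080946062185), np.float64(0.5), np.float64(3.75)) [0.01055534 0.00633617]
pics/raw_scene_p1.png (np.float64(11.422433542541917), np.float64(0.25), np.float64(4.0)) [0.01151156 0.0060913 ]
pics/raw_scene_p1.png (np.float64(12.564850399416418), np.float64(0.0), np.float
[... 269 characters left out ...]
w_scene_p1.png (np.float64(12.661931593993677), np.float64(-0.25), np.float64(2.75)) [0.00832215 0.0032045 ]
pics/raw_scene_p1.png (np.float64(12.644929124443927), np.float64(0.0), np.float64(2.75)) [0.00809503 0.0037941 ]
pics/raw_scene_p1.png (np.float64(12.641947400459065), np.float64(-0.5), np.float64(2.75)) [0.00854926 0.0026149 ]
pics/raw_scene_p1.png (np.float64(15.184885021785767), np.float64(-0.75), np.float64(-0.25)) [-4.96180177e-05 -2.15896390e-03]
pics/raw_scene_p1.png (np.float64(15.088975996957279), np.float64(-0.75), np.float64(-0.5)) [-0.00079638 -0.00250945]
pics/raw_scene_p1.png (np.float64(15.083378209802133), np.float64(-0.5), np.float64(-0.25)) [-0.00028192 -0.00155587]
```

Call:
step_arm(
  steps=[-0.03,0.49,0,0,0,0,5,0,0,0,0,0,0,5,0,0,0.6,0,0,0,5,0,0,0.4,0,0,0,5,0,0,0.3,0,0,0,5,0,0,0.3,0,0,0,5,0,0,0,0,0,0,5],
)

```text
time_s: 8.75
ee_pos: [0.4684, -0.2523, 0.1008]
eef_rot: [-3.141, 0.001, -0.2]
contact_force: [0.1, -0.4, -1.1]
grip_width: 0.0146
grasp_force: 59.2
```

No contact, with the lugs now about 4 mm below the rim plane. I'll continue down gently.

Call:
step_arm(
  steps=[0,0,0.3,0,0,0,5,0,0,0.3,0,0,0,5,0,0,0.2,0,0,0,5,0,0,0.2,0,0,0,5,0,0,0,0,0,0,5],
)

```text
time_s: 9.25
ee_pos: [0.4685, -0.2524, 0.091]
eef_rot: [-3.141, 0.0, -0.2]
contact_force: [0.4, -0.0, -2.0]
grip_width: 0.015
grasp_force: 59.2
```

Call:
step_arm(
  steps=[0,0,0.15,0,0,0,5,0,0,0.1,0,0,0,5,0,0,0.05,0,0,0,5,0,0,0,0,0,0,5],
)

```text
time_s: 9.65
ee_pos: [0.4686, -0.2525, 0.0886]
eef_rot: [3.142, -0.0, -0.2]
contact_force: [-1.7, 1.8, 4.0]
grip_width: 0.0149
grasp_force: 60.0
```

The lid has seated at the expected height, with about 5 N of contact. I'll press slightly more, hold, and start turning.

Call:
step_arm(
  steps=[0,0,0.04,0,0,0,5,0,0,0,0,0,0,5,0,0,0,0,0,0.06,5,0,0,0,0,0,0.06,5,0,0,0,0,0,0.06,5,0,0,0,0,0,0.06,5,0,0,0,0,0,0,5],
)

```text
time_s: 10.35
ee_pos: [0.4691, -0.2527, 0.0886]
eef_rot: [-3.142, -0.001, -0.442]
contact_force: [0.6, 1.3, 6.8]
grip_width: 0.0149
grasp_force: 60.5
```

```bash
python3 -c "
from cell import arm
s=arm.sense();print(s['wrist_torque'],s['joint_pos'])"
```

```text
[ 0.29812106 -0.00435292 -0.11746745] [-6.38868491e-01  1.54735799e-01  1.73020177e+00  3.30672927e-04
  1.25522178e+00  1.37429034e+00]
```

Call:
step_arm(
  steps=[0,0,0,0,0,0.06,5,0,0,0,0,0,0.06,5,0,0,0,0,0,0.06,5,0,0,0,0,0,0.06,5,0,0,0,0,0,0.06,5,0,0,0,0,0,0,5],
)

```text
time_s: 10.95
ee_pos: [0.4691, -0.2527, 0.0886]
eef_rot: [-3.141, -0.001, -0.742]
contact_force: [-0.2, 0.5, 6.8]
grip_width: 0.015
grasp_force: 60.5
```

Call:
step_arm(
  steps=[0,0,0,0,0,0.06,5,0,0,0,0,0,0.06,5,0,0,0,0,0,0.04,5,0,0,0,0,0,0,5,0,0,0,0,0,0,5],
)

```text
time_s: 11.45
ee_pos: [0.469, -0.2528, 0.0886]
eef_rot: [-3.141, -0.001, -0.9]
contact_force: [-0.7, 0.7, 7.7]
grip_width: 0.0148
grasp_force: 60.5
```

```bash
python3 v.py p2; python3 -c "
from cell import arm
s=arm.sense();print(s['wrist_torque'],s['contact_force'],s['time_s'])"
```

```text
[ 0.46898654 -0.25284283  0.08862151] -0.9003145479962045
[ 0.05787783  0.29229281 -0.03856974] [-0.34951945  0.15329294  7.06862758] 11.55
```

View pics/p2.png

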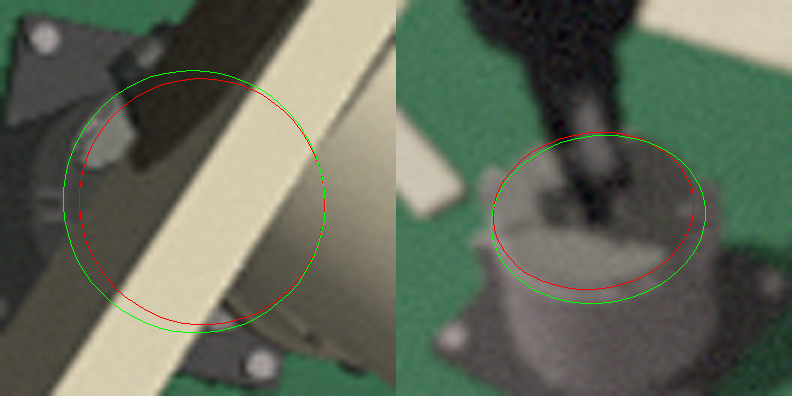

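The scene view shows the flange flush on the rim with no gap around (590,285), and the bar gripped. The TCP is at z 0.0886, against 0.0887 expected at home. It has turned 0.70 rad from the notch and is at rest, so I'm handing it in.

```bash
python3 -c "
from cell import arm
print(arm.job_done())"
```

```text
the job is handed in; nothing more can be done
None
```

I handed the job in with the lid seated home on the pot, turned 0.70 rad clockwise by the tool reading to the half-way rib and still gripped at 60 N; no pass/fail verdict came back.

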